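# Snap the wheel case shut

### The job

The lesson is over: shut the case with the wheels in it, the one with the orange lid. Swing its lid down and press the front edge until it snaps past its catch and stays fully shut, then let go. Leave the blue-lidded case standing open as it is.

Things in the scene. Friction and masses are not known exactly. Their poses are not given: they have to be found in the camera images.
- orange_lid (a joint): Opening angle in rad: 0 fully shut (firm stop), 0.4 to 0.95 at the start. A stiff hinge holds the lid where it is left (up to 2 N at the pad swings it). At about 0.1 rad the nose under its front edge meets a spring catch; 11 to 17 N down on the pad snaps it past, and the catch then holds it shut.
- orange_press (a point): Middle of the black pad (26 x 50 mm) on the outer face of the orange lid, a flat plate 143 x 130 mm, 6 mm thick, with a tab hanging at its front. The pad is mid-width, 35 mm from the front edge, 108 mm from the hinge line; it moves with the lid, and is 57 mm above the table when shut. z: outward normal of the lid; x: front to hinge.
- orange_hinge (a point): Fixed point, mid hinge line of the orange lid, 50 mm above the table. x: case front to hinge, y: along hinge, z up. At lid angle a, orange_press is at x = -0.108 cos a + 0.007 sin a, z = 0.108 sin a + 0.007 cos a (m) from here. The white case of wheels, 130 deep x 130 wide x 50 high (mm), is fixed; its middle is 65 mm along -x.
- blue_press (a point): The same black pad on the open blue lid of a second, equal case, which holds coloured bars; to be left as it is. A third case with a green lid, already shut, stands farther back.

How it is judged:
By the outcome, as a careful person would: the job done as asked, in the order asked, and still so for the second after the job is handed in, with the robot touching nothing.
It also fails if it takes over 35 s, if anything falls off the work surface, if the arm or the gripper's body presses on something with over 40 N, if the wrist force passes 120 N, or if a joint passes its speed limit or range.

### The arm

A 6-joint arm with a two-finger parallel gripper is mounted at the origin on the work surface. World frame = base frame: x ahead of the robot, y to its left, z up, the work surface at z = 0. Lengths are in m, angles in degrees, forces in N, time in s.
With the tool pointing down it reaches from about 0.375 to 0.925 m from the base axis. Payload 5.7 kg.
Tool frame: the origin (TCP) lies on the centre line of the jaws, within the pads' length; the fingertips stand env.finger_overhang ahead of it and the grasp point (between the pads) lies 6 mm ahead of it (env.finger_overhang is the distance from the TCP to the fingertips, in m); z points along the fingers, y is the direction in which the jaws open and shut (so a half turn about z gives the same grasp; the last joint's range is limited). The gripper opens to 85 mm and grips with 20 to 120 N. Pads are 22 mm wide; open, the fingers measure 114 mm over their backs; the gripper's body (76 mm by 85 mm) begins 54 mm behind the grasp point. The pads swing forward as they close: fully open they stand 13 mm farther back than shut.
Start: joints at [-72.943, 20.558, 86.54, -0, 72.909, -6.595], TCP at [0.241, -0.55, 0.256] pointing down, gripper open.
Joint ranges: [-170.27, 170.27], [-57.76, 135], [12.27, 136.19], [-55.21, 235.2], [11.17, 155.16], [-170.74, 170.74]. Speed limits (degrees/s): [136.94, 136.94, 180, 180, 180, 180].

### API

Orientations are given as a 3x3 rotation matrix whose columns are the frame's x, y, z axes.
In Python, from cell import env gives the robot as it stands. The module is installed in compiled form; this text tells all that it offers.
- The arm moves only by the tool play_rows, never from a script. Its argument "increments" is a list that holds one entry, the list of rows, each a list of 7 numbers: the turn, a rotation vector about the tool's x, y, z in degrees, then the shift along the tool's x, y, z in m, then the closure, from 0 (fully open) to 1 (shut). In form: [[[ax, ay, az, tx, ty, tz, hand], ...]]. A call has 1 to 20 rows; each row is the pose to reach, as a shift and turn from the pose commanded when the call began, along the tool's axes at that moment; what a row does not reach only later rows make up. A row lasts 1/12 s, in which the tool goes at most 41.7 mm and 7.16 degrees, less where a joint would pass 70% of its speed; a pose out of reach is approached as far as the arm can. A call with a gripper value outside its range is refused whole. The fingers move at their own pace and stop on an object; "grip_force" is the grip in N (left out, the last holds). Time passes only in rows, so rows that repeat a pose let the fingers close. It gives the time, the measured TCP pose, the force and the opening at its end, in the units of the state.
- env.get_obs(): the state, without advancing time (a new reading comes with each control period).
- env.camera(name): name is "side" or "top" or "wrist"; returns a dict with "frame" (384x512x3 uint8, red, green, blue), "depth" (384x512 float32, m along the optical axis (not along the pixel's ray), 0 where there is no reading), "intrinsics" (3x3 intrinsics, pixels), "R" (3x3) and "t" (3): a world point X has camera coordinates R X + t. Camera axes: x right, y down, z forward; pixel columns grow to the right and rows downward; lengths in m; the calibration is good to about 2 mm. A picture is of the moment at which its call begins.
- env.job_done(): hands the job in, once; it reports no verdict.
The state is a dict: "t": time; "joint_positions": joint angles; "dq": joint speeds; "effort": joint torques, N m; "tool_pos": TCP position; "tcp_rot": TCP orientation; "contact_force": force on the tool from outside, world axes, zero at the start; "moment": the same for the moment, N m; "width": finger opening in m.
Only numpy, scipy, OpenCV 4.12 (cv2) and the standard library are available. Lean on these libraries where they do the work, as an engineer would, in place of code of your own. Each camera call takes 0.05 s, during which the arm holds its last target.

## Working session

There is one attempt and no reset: what is moved stays moved. The work goes in short steps, Python scripts to look and compute and a tool call to move; the robot and the scene stay as the last step left them, time stands still between calls to the robot, and variables do not carry over. Pictures are saved under pics/ and viewed, and the job is handed in when it is done.

Besides the shell and the picture viewer there is one more tool, called after "Call:" as name(argument=value, ...) on one line, values as JSON. play_rows: Moves the arm, as the interface text tells. Its arguments: {"type":"object","properties":{"increments":{"type":"array","items":{"type":"array","items":{"type":"array","items":{"type":"number"}}}},"grip_force":{"type":"number"}},"required":["increments"]}

```bash
mkdir -p pics
python3 - <<'E'
from cell import env
import cv2,numpy as np,pickle
d={}
for n in ("side","top","wrist"):
    c=env.camera(n); d[n]=c; cv2.imwrite(f"pics/{n}0.png",c["frame"][:,:,::-1])
pickle.dump(d,open("c0.pkl","wb"))
o=env.get_obs(); print(o["t"],o["tool_pos"],o["tcp_rot"],o["contact_force"],o["width"],env.finger_overhang)
a=cv2.resize(d["side"]["frame"],(400,300));
cv2.imwrite("pics/st0.png",np.vstack([d["side"]["frame"][:,:,::-1][60:350],d["top"]["frame"][:,:,::-1][60:350]]))
E
```

```text
0.15 [ 0.24054505 -0.54913193  0.25563309] [[ 9.15984201e-01  4.01214065e-01 -4.66768012e-04]
 [ 4.01214315e-01 -9.15983149e-01  1.39398226e-03]
 [ 1.31733657e-04 -1.46413974e-03 -9.99998919e-01]] [ 0.54366575  0.1151866  -1.5577116 ] 0.08507237848118394 0.025
```

View pics/side0.png

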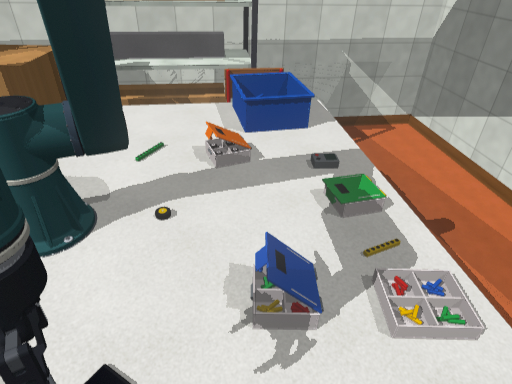

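View pics/top0.png

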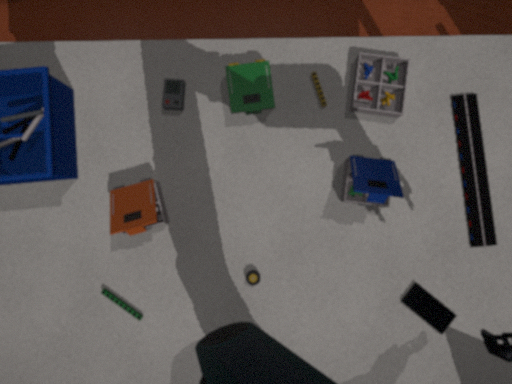

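The orange lid is at about (135,207) in the top view, with its pad at (132,216). In the side view it is at about (228,140). Next I measure it from depth.

```bash
cat > h.py <<'E'
import numpy as np,cv2
def cloud(c):
    K=c["intrinsics"];D=c["depth"].astype(float);v,u=np.mgrid[:384,:512]
    X=np.stack([(u-K[0,2])/K[0,0]*D,(v-K[1,2])/K[1,1]*D,D],-1)
    return (X-c["t"])@c["R"]
def omask(c):
    h=cv2.cvtColor(c["frame"],cv2.COLOR_RGB2HSV)
    return (h[...,0]>4)&(h[...,0]<18)&(h[...,1]>170)&(h[...,2]>90)&(c["depth"]>0)
E
python3 - <<'E'
import pickle;from h import *
d=pickle.load(open("c0.pkl","rb"))
c=d["top"];P=cloud(c);m=omask(c);m[:170]=0;m[245:]=0;m[:,:100]=0;m[:,170:]=0
Q=P[m];print(len(Q),Q.min(0),Q.max(0))
w=cv2.erode(m.astype(np.uint8),np.ones((3,3)))>0
Q=P[w]
for _ in range(5):
    mu=Q.mean(0);n=np.linalg.svd(Q-mu)[2][2];n*=np.sign(n[2]);r=(Q-mu)@n;print(len(Q),n,mu,r.std(),np.degrees(np.arccos(n[2])));Q=Q[abs(r)<2*r.std()+1e-4]
g=c["frame"].max(-1)<70
g[:200]=0;g[230:]=0;g[:,:118]=0;g[:,148:]=0
print("pad",g.sum(),np.argwhere(g).mean(0)[::-1],P[g].mean(0),np.median(P[g],0))
rr=cv2.minAreaRect(P[g][:,:2].astype(np.float32)*1000);print(rr)
rr=cv2.minAreaRect(P[m][:,:2].astype(np.float32)*1000);print(rr,cv2.boxPoints(rr))
cc=d["side"];print(P[300,250],P[100,300])
cr=lambda f,a,b,e,h:cv2.resize(f[a:b,e:h,::-1],(400,400),interpolation=cv2.INTER_NEAREST)
cv2.imwrite("pics/z.png",np.hstack([cr(c["frame"],165,245,95,175),cr(cc["frame"],105,175,195,265)]))
E
```

```text
1540 [0.44024526 0.27137231 0.02955382] [0.5887012  0.41888063 0.12790964]
1172 [0.44358621 0.11936938 0.88824672] [0.51054118 0.34350743 0.09498341] 0.00299644320668931 27.34624983212556
1135 [0.45919381 0.12136909 0.88000601] [0.51253179 0.34400959 0.09440896] 0.0015008157669870767 28.35691119634303
1097 [0.46079661 0.12206761 0.87907109] [0.51313759 0.34412058 0.09415388] 0.0012942689786300528 28.469487831144704
1067 [0.46107627 0.12201828 0.87893129] [0.51345464 0.34398891 0.09401933] 0.0012184006604162808 28.48628694829289
1044 [0.46143922 0.12130272 0.87883986] [0.513515   0.34406648 0.09398527] 0.0011681570745431709 28.497268379771434
pad 144 [132.15277778 216.125     ] [0.4862973  0.33867089 0.10962575] [0.48659893 0.33906768 0.11037393]
((486.6417236328125, 338.0876159667969), (22.559309005737305, 48.821224212646484), 14.846558570861816)
((508.6694030761719, 343.4881591796875), (135.1411590576172, 124.37260437011719), 15.488045692443848) [[426.94653 385.37238]
 [460.15863 265.51624]
 [590.3923  301.60394]
 [557.1802  421.46008]]
[ 2.33384078e-01  2.41833890e-02 -1.34643858e-04] [ 0.83737893 -0.13428645 -0.00124276]
```

View pics/z.png

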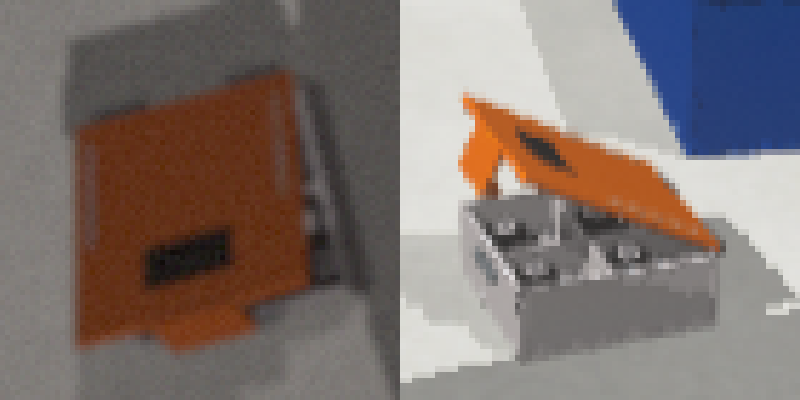

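Run:
```python
import pickle;from h import *
d=pickle.load(open("c0.pkl","rb"))
c=d["top"];P=cloud(c)
b=P[150:210,340:405].reshape(-1,3);b=b[b[:,2]>.03];print("blue",b.min(0),b.max(0))
R=np.array([[.916,.4012,0],[.4012,-.916,0],[0,0,-1]]);t0=np.array([.2405,-.549,.2556])
for p in [(.40,-.25,.30),(.50,.05,.30),(.4866,.339,.20),(.4866,.339,.16)]: print(p,np.round(R.T@(np.array(p)-t0),4))
```

```text
blue [ 0.50110183 -0.39368838  0.03006667] [ 0.65963376 -0.01692569  1.05088759]
(0.4, -0.25, 0.3) [ 0.2661 -0.2099 -0.0444]
(0.5, 0.05, 0.3) [ 0.478  -0.4446 -0.0444]
(0.4866, 0.339, 0.2) [ 0.5817 -0.7147  0.0556]
(0.4866, 0.339, 0.16) [ 0.5817 -0.7147  0.0956]
```

Call:
play_rows(increments=[[[0, 0, 0, 0, 0, -0.044, 1], [0, 0, 0, 0, 0, -0.044, 1], [0, 0, 9, 0.266, -0.21, -0.044, 1], [0, 0, 9, 0.266, -0.21, -0.044, 1], [0, 0, 9, 0.266, -0.21, -0.044, 1], [0, 0, 9, 0.266, -0.21, -0.044, 1], [0, 0, 9, 0.266, -0.21, -0.044, 1], [0, 0, 9, 0.266, -0.21, -0.044, 1], [0, 0, 9, 0.266, -0.21, -0.044, 1], [0, 0, 9, 0.266, -0.21, -0.044, 1], [0, 0, 9, 0.266, -0.21, -0.044, 1], [0, 0, 9, 0.478, -0.445, -0.044, 1], [0, 0, 9, 0.478, -0.445, -0.044, 1], [0, 0, 9, 0.478, -0.445, -0.044, 1], [0, 0, 9, 0.478, -0.445, -0.044, 1], [0, 0, 9, 0.478, -0.445, -0.044, 1], [0, 0, 9, 0.478, -0.445, -0.044, 1], [0, 0, 9, 0.478, -0.445, -0.044, 1], [0, 0, 9, 0.478, -0.445, -0.044, 1], [0, 0, 9, 0.478, -0.445, -0.044, 1]]])

```text
t: 1.82
tool_pos: [0.5015, 0.0538, 0.3005]
tcp_rot: [[0.966, 0.257, 0.002], [0.257, -0.966, 0.002], [0.002, -0.002, -1.0]]
contact_force: [-0.2, -0.0, 0.0]
width: -0.0
```

Call:
play_rows(increments=[[[0, 0, 0, 0.061, -0.283, 0.0, 1], [0, 0, 0, 0.061, -0.283, 0.0, 1], [0, 0, 0, 0.061, -0.283, 0.0, 1], [0, 0, 0, 0.061, -0.283, 0.0, 1], [0, 0, 0, 0.061, -0.283, 0.0, 1], [0, 0, 0, 0.061, -0.283, 0.0, 1], [0, 0, 0, 0.061, -0.283, 0.0, 1], [0, 0, 0, 0.061, -0.283, 0.0, 1], [0, 0, 0, 0.061, -0.283, 0.11, 1], [0, 0, 0, 0.061, -0.283, 0.11, 1], [0, 0, 0, 0.061, -0.283, 0.11, 1], [0, 0, 0, 0.061, -0.283, 0.11, 1]]])

```text
t: 2.82
tool_pos: [0.484, 0.3357, 0.1845]
tcp_rot: [[0.968, 0.253, -0.01], [0.253, -0.968, -0.006], [-0.011, 0.003, -1.0]]
contact_force: [-1.0, 1.0, -0.4]
width: -0.0001
```

Run:
```python
from cell import env
from h import *
o=env.get_obs(); print(o["t"],o["tool_pos"],o["contact_force"])
w=env.camera("wrist")["frame"];s=env.camera("side")["frame"]
cv2.imwrite("pics/a1.png",np.hstack([cv2.resize(w,(400,300)),cv2.resize(s[50:200,150:350],(400,300))])[:,:,::-1])
```

```text
2.8167 [0.484017   0.33567177 0.18451117] [-1.0133277   0.98965966 -0.43120601]
```

View pics/a1.png

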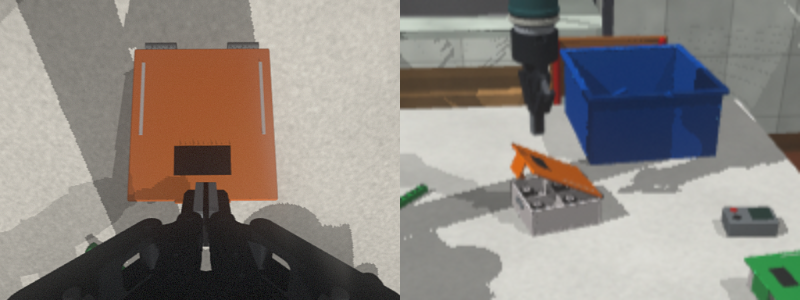

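Call:
play_rows(increments=[[[0, 0, 0, 0, 0, 0.02, 1], [0, 0, 0, 0, 0, 0.035, 1], [0, 0, 0, 0, 0, 0.045, 1], [0, 0, 0, -0.001, 0, 0.051, 1], [0, 0, 0, -0.003, 0, 0.056, 1], [0, 0, 0, -0.006, 0, 0.062, 1], [0, 0, 0, -0.008, 0, 0.068, 1], [0, 0, 0, -0.01, 0, 0.073, 1], [0, 0, 0, -0.012, 0, 0.079, 1], [0, 0, 0, -0.014, 0, 0.085, 1], [0, 0, 0, -0.015, 0, 0.09, 1], [0, 0, 0, -0.015, 0, 0.09, 1], [0, 0, 0, -0.015, 0, 0.09, 1]]])

```text
t: 4.0
tool_pos: [0.4725, 0.3351, 0.0999]
tcp_rot: [[0.967, 0.253, -0.001], [0.253, -0.967, -0.0], [-0.001, 0.0, -1.0]]
contact_force: [-0.2, -1.0, -0.3]
width: -0.0001
```

Run:
```python
from cell import env
from h import *
o=env.get_obs(); print(o["t"],o["tool_pos"],o["contact_force"])
w=env.camera("wrist")["frame"];s=env.camera("side")["frame"]
cv2.imwrite("pics/a2.png",np.hstack([cv2.resize(w,(400,300)),cv2.resize(s[50:200,150:350],(400,300))])[:,:,::-1])
```

```text
4.0 [0.47253121 0.33511481 0.09986421] [-0.23700694 -1.02514504 -0.34124304]
```

View pics/a2.png

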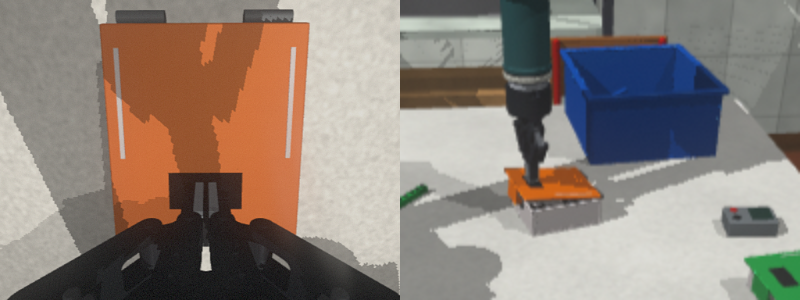

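The fingertips are on the pad, at (205,190) in the wrist view, and the lid is nearly down. I press on gently from here.

Call:
play_rows(increments=[[[0, 0, 0, -0.001, 0, 0.004, 1], [0, 0, 0, -0.001, 0, 0.007, 1], [0, 0, 0, -0.001, 0, 0.01, 1], [0, 0, 0, -0.001, 0, 0.01, 1]]])

```text
t: 4.43
tool_pos: [0.4718, 0.3352, 0.0909]
tcp_rot: [[0.968, 0.253, -0.0], [0.253, -0.968, 0.0], [0.0, -0.0, -1.0]]
contact_force: [-2.3, -0.8, 6.4]
width: 0.0002
```

Call:
play_rows(increments=[[[0, 0, 0, 0, 0, 0.002, 1], [0, 0, 0, 0, 0, 0.004, 1], [0, 0, 0, 0, 0, 0.004, 1]]])

```text
t: 4.68
tool_pos: [0.4714, 0.335, 0.0868]
tcp_rot: [[0.968, 0.253, -0.001], [0.253, -0.968, 0.0], [-0.001, -0.0, -1.0]]
contact_force: [-2.9, -0.5, 7.3]
width: 0.0001
```

Call:
play_rows(increments=[[[0, 0, 0, 0, 0, 0.002, 1], [0, 0, 0, 0, 0, 0.003, 1], [0, 0, 0, 0, 0, 0.003, 1]]])

```text
t: 4.93
tool_pos: [0.4715, 0.3349, 0.0831]
tcp_rot: [[0.967, 0.253, -0.001], [0.253, -0.967, -0.0], [-0.001, -0.0, -1.0]]
contact_force: [-1.4, 0.1, 1.0]
width: 0.0
```

Call:
play_rows(increments=[[[0, 0, 0, 0, 0, 0.001, 1], [0, 0, 0, 0, 0, 0.002, 1], [0, 0, 0, 0, 0, 0.002, 1]]])

```text
t: 5.18
tool_pos: [0.472, 0.335, 0.0818]
tcp_rot: [[0.967, 0.253, 0.0], [0.253, -0.967, 0.0], [0.0, -0.0, -1.0]]
contact_force: [-2.2, 0.2, 7.0]
width: -0.0
```

Call:
play_rows(increments=[[[0, 0, 0, 0, 0, 0.001, 1], [0, 0, 0, 0, 0, 0.001, 1], [0, 0, 0, 0, 0, 0.001, 1]]])

```text
t: 5.43
tool_pos: [0.472, 0.335, 0.0815]
tcp_rot: [[0.967, 0.253, 0.0], [0.253, -0.967, 0.0], [0.0, -0.0, -1.0]]
contact_force: [-4.7, -3.0, 14.4]
width: 0.0004
```

Call:
play_rows(increments=[[[0, 0, 0, 0, 0, 0.001, 1], [0, 0, 0, 0, 0, 0.001, 1], [0, 0, 0, 0, 0, 0.001, 1]]])

```text
t: 5.68
tool_pos: [0.472, 0.335, 0.0813]
tcp_rot: [[0.967, 0.253, 0.0], [0.253, -0.967, 0.0], [0.001, -0.0, -1.0]]
contact_force: [-5.0, -2.8, 21.8]
width: -0.0
```

Call:
play_rows(increments=[[[0, 0, 0, 0, 0, -0.005, 1], [0, 0, 0, 0, 0, -0.02, 1], [0, 0, 0, 0, 0, -0.05, 1], [0, 0, 0, 0, 0, -0.09, 1], [0, 0, 0, 0, 0, -0.13, 1], [0, 0, 0, -0.1, 0.1, -0.2, 1], [0, 0, 0, -0.1, 0.1, -0.2, 1], [0, 0, 0, -0.1, 0.2, -0.2, 1], [0, 0, 0, -0.1, 0.2, -0.2, 1], [0, 0, 0, -0.1, 0.2, -0.2, 1], [0, 0, 0, -0.1, 0.2, -0.2, 1], [0, 0, 0, -0.1, 0.2, -0.2, 1], [0, 0, 0, -0.1, 0.2, -0.2, 1]]])

```text
t: 6.77
tool_pos: [0.4263, 0.1147, 0.2798]
tcp_rot: [[0.968, 0.249, 0.002], [0.249, -0.968, 0.0], [0.002, 0.0, -1.0]]
contact_force: [1.0, -1.0, 0.1]
width: -0.0002
```

Run:
```python
from cell import env
from h import *
o=env.get_obs(); print(o["t"],o["tool_pos"],o["contact_force"])
c=env.camera("top");s=env.camera("side")["frame"]
P=cloud(c);m=omask(c);m[:170]=0;m[245:]=0;m[:,:100]=0;m[:,170:]=0
Q=P[cv2.erode(m.astype(np.uint8),np.ones((3,3)))>0];print(len(Q))
for _ in range(4):
    mu=Q.mean(0);n=np.linalg.svd(Q-mu)[2][2];n*=np.sign(n[2]);r=(Q-mu)@n;print(n,mu,r.std());Q=Q[abs(r)<2*r.std()+1e-4]
cv2.imwrite("pics/a3.png",np.hstack([cv2.resize(c["frame"],(400,300)),cv2.resize(s[50:200,150:350],(400,300))])[:,:,::-1])
```

```text
6.7667 [0.42630178 0.11471759 0.2798061 ] [ 1.01598693 -0.95185009  0.07561961]
1245
[-0.00474711 -0.00295163  0.99998438] [0.51134113 0.33932798 0.05726265] 0.0017598930179071421
[-0.0043088  -0.00485385  0.99997894] [0.51147614 0.33931605 0.05725803] 0.0015468906908501234
[-0.00450673 -0.00430124  0.99998059] [0.51141761 0.33939494 0.05727467] 0.001452902757513478
[-0.00462645 -0.00418128  0.99998056] [0.51110994 0.33935804 0.05727318] 0.0013962845758793078
```

View pics/a3.png

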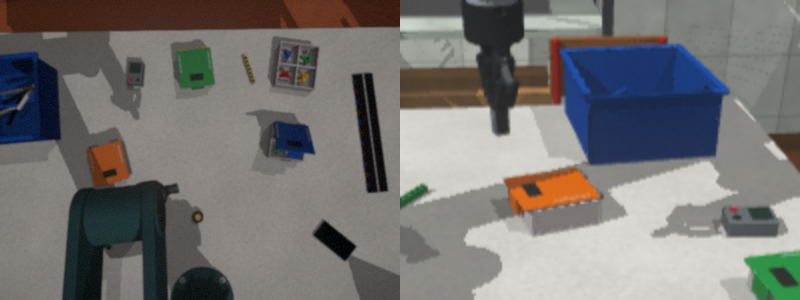

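The orange lid lies flat: tilt about 0.005 rad, height about 57 mm. In the top view at (108,163) it has stayed shut with the arm clear, and the blue lid at (290,138) is still open. I let the arm settle, then hand in.

Call:
play_rows(increments=[[[0, 0, 0, 0, 0, 0, 1], [0, 0, 0, 0, 0, 0, 1], [0, 0, 0, 0, 0, 0, 1], [0, 0, 0, 0, 0, 0, 1]]])

```text
t: 7.2
tool_pos: [0.4257, 0.1169, 0.279]
tcp_rot: [[0.967, 0.254, -0.001], [0.254, -0.967, 0.0], [-0.001, -0.0, -1.0]]
contact_force: [0.7, -1.1, 0.6]
width: 0.0001
```

```bash
python3 -c "
from cell import env
o=env.get_obs();print(o['t'],o['tool_pos'],o['contact_force']);env.job_done()"
```

```text
7.2 [0.42572191 0.11693257 0.27901886] [ 0.70171741 -1.13214993  0.62134485]
the job is handed in; nothing more can be done
```

I shut the orange-lidded case of wheels. With the fingers closed, I swung the lid down by its pad, pressed it past the catch to the firm stop (about 22 N at the end), and lifted clear. I handed the job in at 7.2 s.

- **Orange lid:** after I let go, it lay flat (tilt about 0.005 rad, surface about 57 mm high, as expected when shut).
- **Catch:** I didn't see the snap as a force peak. The readings at the end of each move were 6 to 7 N, then 1 N, below the stated 11 to 17 N. I take it as latched because the lid reached the stop and stayed shut.
- **Blue lid:** the last picture shows it still standing open. I didn't measure its angle, and the arm only passed well above and in front of it.
- **Arm at hand-in:** it was touching nothing. The residual force reading was about 1.5 N, similar to the start.

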